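Swap two misplaced watermaker filter cartridges and close the housings

ROBOT

A 6-joint arm with a two-finger parallel gripper is mounted at the origin on the work surface. World frame = base frame: x ahead of the robot, y to its left, z up, the work surface at z = 0. Lengths are in m, angles in rad, forces in N, time in s.
With the tool pointing down it reaches from about 0.15 to 0.775 m from the base axis. Payload 6.1 kg.
Tool frame: the origin (TCP) lies midway between the tips of the shut fingers; the grasp point (between the pads) lies 19 mm behind it; z points along the fingers, y is the line along which they close (so a half turn about z gives the same grasp; the last joint's range is limited). The gripper opens to 85 mm and grips with 20 to 120 N. Pads are 22 mm wide; open, the fingers measure 114 mm over their backs; the gripper's body (76 mm by 85 mm) begins 54 mm behind the grasp point. The pads swing forward as they close: fully open they stand 13 mm farther back than shut.
Start: joints at [1.137, 0.126, -0.04, 1.405, 0, 1.571], TCP at [0.221, 0.476, 0.231] pointing down, gripper open.
Joint ranges: [-2.72, 2.72], [-0.95, 1.95], [-1.27, 1.35], [-1.78, 2.02], [-1.46, 1.47], [-3.14, 3.14]. Speed limits (rad/s): [2.39, 2.39, 3.01, 3.14, 3.14, 3.14].

INTERFACE

Orientations are given as a unit quaternion [w, x, y, z].
In Python, from rig import env, claw, inverse_kinematics, sensors, eyes, ticket gives the robot as it stands. Calls block until the motion is done:
- env.movep(position, orientation): joint-space move of the TCP to a pose.
- env.move_linear(position, rate=0.15, orientation=None, max_force=None): straight line of the TCP; orientation=None keeps the orientation; rate is the mean speed in m/s. With max_force (N) it stops when the force on the tool has changed by that much, and returns True; else False.
- env.goto_joints(angles): joint-space move.
- claw.gripper_open() and claw.grab(squeeze=None): open the fingers fully, or close them until they stop; squeeze is the grip in N (None keeps the last).
- env.hold(seconds).
- inverse_kinematics(position, orientation): joint angles nearest the present ones, or None.
- sensors.get_obs(): the state.
- eyes.snapshot(name): name is "side" or "top"; returns a dict with "image" (384x512x3 uint8, blue, green, red), "fx", "fy", "cx", "cy" (pixels), "distortion" ([k1, k2, p1, p2, k3] as OpenCV has them; the pictures are not rectified), "camera_from_world" (4x4, takes a point from world to camera coordinates). Camera axes: x right, y up, looking along -z (the intrinsics and any distortion apply to the point x, -y, -z); pixel columns grow to the right and rows downward; lengths in m; the calibration is good to about 2 mm. A picture is of the moment at which its call begins. There is no depth.
A pose or a line that the arm cannot do raises env.Unreachable and nothing moves.
- ticket.finish_job(): hands the job in, once; it reports no verdict.
The state is a dict: "time_s": time; "joints": joint angles; "joint_vel": joint speeds; "tau": joint torques, N m; "ee_pos": TCP position; "eef_rot": TCP orientation; "ft_force": force on the tool from outside, world axes, zero at the start; "torque": the same for the moment, N m; "finger_gap": opening from 0.0 (shut) to 1.0 (fully open).
Only numpy, scipy, OpenCV 4.12 (cv2) and the standard library are available. Lean on these libraries where they do the work, as an engineer would, in place of code of your own. Each camera call takes 0.05 s, during which the arm holds its last target. There are 200 camera calls.

TASK

The watermaker's two filter cartridges were fitted in each other's housings: swap them, so that the pleated one stands in the housing with the lever valve and the wound one in the housing with the pressure gauge, parking one upright in the drip tray meanwhile. Then close both housings: the lid with the bar handle goes on the valve housing, the lid with the round knob on the gauge housing, each sitting flat and fully home on its flange. Set everything down gently rather than dropping it, and leave the small glass sample bottle between the housings standing where it is.

Things in the scene. Friction and masses are not known exactly. Their poses are not given: they have to be found in the camera images.
- pleated_mid (a point): Centre (64 mm up its axis) of the pleated cartridge: loose upright cylinder 52 mm across, 92 mm high, white caps, fine upright pleats; on its top a flat white lifting tab to pinch, 34 mm long (local x), 14 mm thick (local y), 36 mm high: 128 mm in all. 0.16 kg. Starts in the gauge housing, its body's top 6 mm above the neck.
- wound_mid (a point): Centre (64 mm up its axis) of the wound cartridge: loose upright cylinder 52 mm across, 92 mm high, white caps, finely ringed off-white winding; on its top a round white lifting stub to pinch, 26 mm across, 36 mm high: 128 mm in all. 0.2 kg. z along its axis. Starts in the valve housing, its body's top 6 mm above the neck.
- lid_bar_mid (a point): Centre (49.5 mm above its rim, on its axis) of the bar-handled lid: stainless dome, loose, 98 mm across, 63 mm high, hollow (mouth 90 mm wide, 58 mm deep), 0.4 kg, mouth down on the bench at the start; drops loosely over a neck onto the flange. On top a black upright bar handle 60 mm long (local x), 14 mm thick (local y), 36 mm high: 99 mm in all.
- lid_knob_mid (a point): Centre (49.5 mm above its rim, on its axis) of the round-knob lid: stainless dome, loose, 98 mm across, 63 mm high, hollow (mouth 90 mm wide, 58 mm deep), 0.4 kg, mouth down on the bench at the start; drops loosely over a neck onto the flange. On top a round black knob, 36 mm high, 40 mm across but for its lowest 12 mm: 99 mm in all.
- inlet_housing: Housing with the lever valve. Fixed. Round bore 68 mm wide, flat inner floor 16 mm above the bench; round neck 78 mm outside, top at 102 mm, rising from a steel flange 104 mm across, its flat top (lid seat) at 92 mm; clear bowl below. Origin: bore axis at bench level, z up. Local +x points to the ball valve and its flat lever, which reaches 195 mm from the axis, below 102 mm.
- outlet_housing: Housing with the gauge. Fixed. Round bore 68 mm wide, flat inner floor 16 mm above the bench; round neck 78 mm outside, top at 102 mm, rising from a steel flange 104 mm across, its flat top (lid seat) at 92 mm; clear bowl below. Origin: bore axis at bench level, z up. Local +x points to the white-faced gauge, 64 mm across, face up 103 mm from the axis, top at 112 mm.
- drip_tray: Fixed square stainless drip tray, 140 mm by 140 mm (rim 150 mm), 18 mm high, walls 3 mm, open on top, empty at the start. Its flat inner floor is 3 mm above the bench. Origin at the centre of its underside, x and y along its sides.
- sample_mid (a point): Centre (half-way up) of the small clear glass sample bottle with a black cap, 38 mm across and 85 mm high, loose, standing on the bench between the two housings. Not to be moved.
Things that resemble listed ones, but are neither listed nor needed, are in the scene too. Leave any red look-alike of the part that bears pleated_mid alone.

How it is judged:
By the outcome, as a careful person would: the job done as asked, in the order asked, and still so for the second after the job is handed in, with the robot touching nothing.
It also fails if it takes over 120 s, if anything falls off the work surface, if the arm or the gripper's body presses on something with over 40 N, if the wrist force passes 120 N, or if a joint passes its speed limit or range.

## Working session

There is one attempt and no reset: what is moved stays moved. The work goes in short steps, each a Python script; the robot and the scene stay as the last script left them, time stands still between calls to the robot, and variables do not carry over. Pictures are saved under pics/ and viewed, on a budget of 14 in all, crops included, one or two more only if the job needs it, and the job is handed in when it is done.

```bash
ls; mkdir -p pics; python3 - <<'E'
from rig import env, claw, sensors, eyes
import cv2,numpy as np
np.set_printoptions(precision=4,suppress=True)
for n in("top","side"):
    s=eyes.snapshot(n); cv2.imwrite(f"pics/{n}0.png",cv2.resize(s["image"],None,fx=1.5,fy=1.5)); cv2.imwrite(f"{n}0_raw.png",s["image"])
    print(n,[s[k] for k in("fx","fy","cx","cy","distortion")]); print(np.array(s["camera_from_world"]))
print(sensors.get_obs())
E
```

```text
pics
top [368.01231343192256, 368.01231343192256, 256.0535869660021, 187.1752875580977, array([-0.0401,  0.    ,  0.    ,  0.    ,  0.    ])]
[[ 0.0183 -0.9992 -0.036   0.0058]
 [ 0.9914  0.0134  0.1304 -0.5545]
 [-0.1298 -0.0381  0.9908 -0.9066]
 [ 0.      0.      0.      1.    ]]
side [437.5677855077649, 437.5677855077649, 246.59803499192236, 191.2396922569368, array([-0.088,  0.   ,  0.   ,  0.   ,  0.   ])]
[[ 0.8472 -0.5308 -0.0196 -0.4595]
 [ 0.3133  0.4696  0.8254 -0.2374]
 [-0.4289 -0.7055  0.5642 -0.7515]
 [ 0.      0.      0.      1.    ]]
{'time_s': 0.1, 'joints': array([ 1.137 ,  0.1263, -0.0405,  1.4054,  0.    ,  1.5708]), 'joint_vel': array([-0.0002, -0.0015,  0.0022,  0.0012,  0.0021, -0.0002]), 'tau': array([ -0.0009, -43.6906,  35.3605,   0.0137,  -0.    ,  -0.    ]), 'ee_pos': array([0.2205, 0.476 , 0.2306]), 'eef_rot': array([-0.0002,  0.2152,  0.9766, -0.0007]), 'ft_force': array([ 0.24  , -0.9791, -0.4449]), 'torque': array([ 0.0699, -0.0191, -0.024 ]), 'finger_gap': 1.0048555451075463}
```

View pics/top0.png

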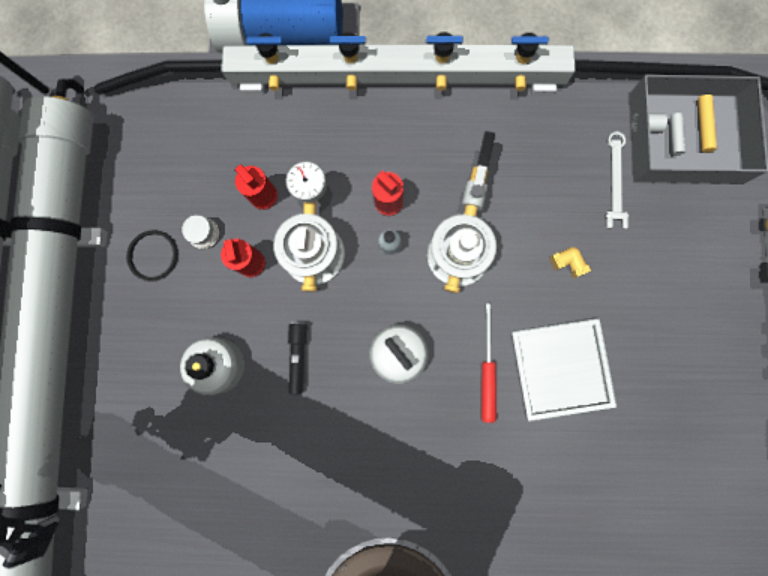

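View pics/side0.png

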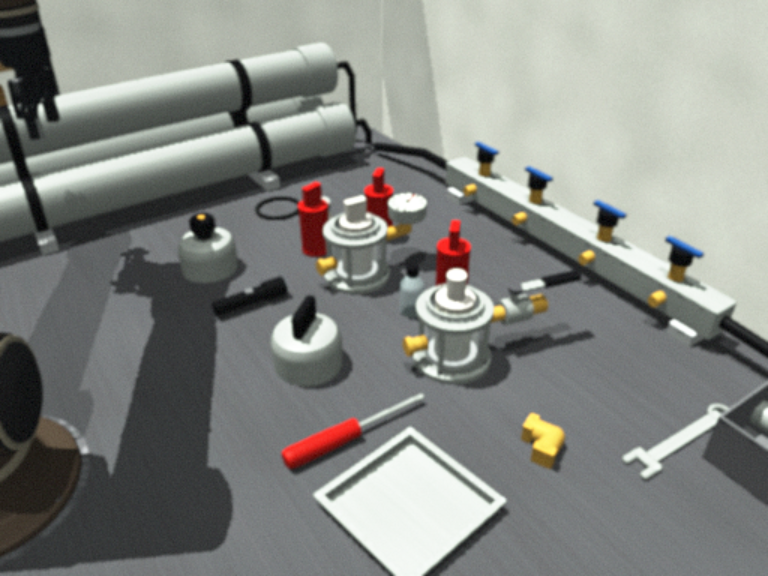

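The top view (1.5× scale) shows the gauge housing at (308,247) and the valve housing at (462,248), with the bottle between them at (390,240). The bar lid is at (400,354), the knob lid at (207,366) and the tray at (564,370). Three red look-alikes stand at (252,185), (238,255) and (388,192). Next I'll take a zoomed composite of both views.

```bash
cat > h.py <<'E'
import numpy as np,cv2
np.set_printoptions(precision=4,suppress=True)
def ray(s,px):
    K=np.array([[s["fx"],0,s["cx"]],[0,s["fy"],s["cy"]],[0,0,1]])
    u=cv2.undistortPoints(np.array([[px]],float),K,np.array(s["distortion"]))[0,0]
    T=np.array(s["camera_from_world"]);R,t=T[:3,:3],T[:3,3]
    return -R.T@t, R.T@np.array([u[0],-u[1],-1.])
def onz(s,px,z):
    c,d=ray(s,px); return (c+d*(z-c[2])/d[2])[:2]
def proj(s,P):
    T=np.array(s["camera_from_world"]);p=T[:3,:3]@np.array(P,float)+T[:3,3]
    K=np.array([[s["fx"],0,s["cx"]],[0,s["fy"],s["cy"]],[0,0,1]])
    return cv2.projectPoints(np.array([[p[0],-p[1],-p[2]]]),np.zeros(3),np.zeros(3),K,np.array(s["distortion"]))[0][0,0]
def crop(img,x,y,w,h,k):
    c=cv2.resize(img[y:y+h,x:x+w],None,fx=k,fy=k,interpolation=cv2.INTER_CUBIC)
    for i in range(0,w,10): cv2.line(c,(i*k,0),(i*k,6 if (x+i)%50 else 16),(0,255,255),1); cv2.putText(c,str(x+i),(i*k,26),0,.3,(0,255,255)) if i%20==0 else 0
    for i in range(0,h,10): cv2.line(c,(0,i*k),(6,i*k),(0,255,255),1); cv2.putText(c,str(y+i),(8,i*k+4),0,.3,(0,255,255)) if i%20==0 else 0
    return c
E
python3 - <<'E'
from h import *
a=cv2.imread("top0_raw.png");b=cv2.imread("side0_raw.png")
o=np.zeros((600,800,3),np.uint8)
def put(c,x,y): o[y:y+c.shape[0],x:x+c.shape[1]]=c
put(crop(a,175,130,60,65,6),0,0); put(crop(a,275,130,60,65,6),360,0)
put(crop(a,110,210,60,52,4),0,390); put(crop(a,235,210,60,52,4),240,390);put(crop(b,210,128,60,40,5),480,390)
cv2.imwrite("pics/c1.png",o)
E
```

```text
(no output)
```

View pics/c1.png

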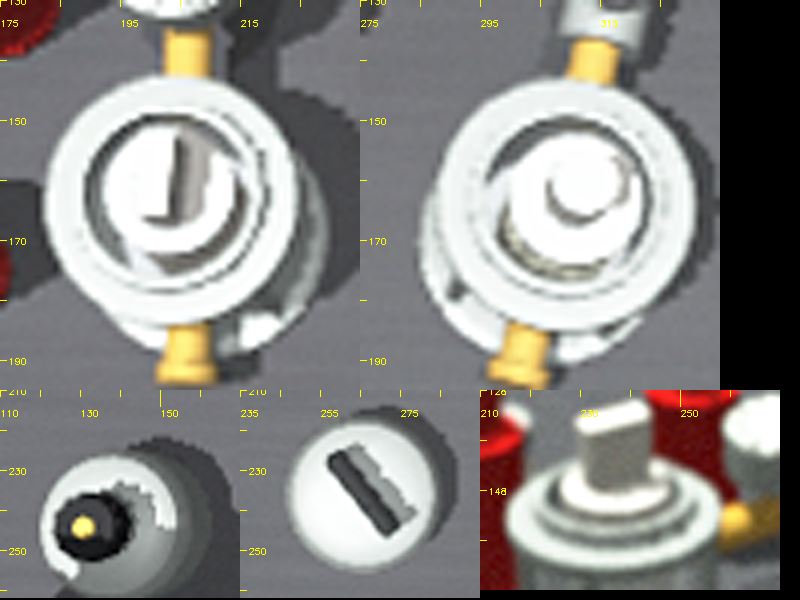

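The crops show both flange rings clearly. In raw pixels the gauge ring is about (203.6,163.3) and the valve ring about (309.7,163.6). The tab top is near (201,159), the stub top near (313,161), the bar near (266,236), and the yellow dot on the knob near (131,244). Now I'll convert these to world positions.

```bash
cat > m.py <<'E'
from h import *
from rig import eyes,inverse_kinematics as ik
S={n:eyes.snapshot(n) for n in("top","side")}; t,s=S["top"],S["side"]
a,b=t["image"],s["image"]
def cents(img,lo,hi,box,what):
    x,y,w,h=box; m=cv2.inRange(img[y:y+h,x:x+w],lo,hi); c=max(cv2.findContours(m,0,2)[0],key=cv2.contourArea)
    r=cv2.minAreaRect(c); print(what,"cent",np.array(r[0])+[x,y],"size",r[1],"ang",r[2]); return np.array(r[0])+[x,y]
print("gauge",onz(t,(203.6-.5,163.3-.5),.092),"valve",onz(t,(309.7-.5,163.6-.5),.092))
print("tray",np.mean([onz(t,np.array(p)/1.5,.018) for p in((513,333),(600,320),(616,405),(528,420))],0), [onz(t,np.array(p)/1.5,.018) for p in((513,333),(600,320),(616,405),(528,420))])
print("tab top",onz(t,(200.7,159),.144),"side",onz(s,(236,133),.144))
print("stub",onz(t,(313,160.5),.144),"side",onz(s,(458/1.5,275/1.5),.144))
k=cents(a,(0,120,150),(120,255,255),(110,225,50,45),"dot");print(onz(t,k,.099))
k=cents(b,(0,80,120),(110,255,255),(120,135,30,25),"dot s");print(onz(s,k,.099))
k=cents(a,(0,0,0),(45,45,45),(250,218,32,36),"bar");print(onz(t,k,.099))
k=cents(b,(0,0,0),(60,60,60),(185,192,35,40),"bar s");print(onz(s,k,.081))
print("bottle",onz(t,(260,160),.085))
for p in((168,123),(157,165),(257,124)): print("red",onz(t,p,.12))
E
python3 m.py
```

```text
gauge [0.6054 0.1432] valve [ 0.6075 -0.1152]
tray [ 0.4097 -0.2932] [array([ 0.4696, -0.207 ]), array([ 0.494 , -0.3559]), array([ 0.3512, -0.3789]), array([ 0.3242, -0.2308])]
tab top [0.604  0.1394] side [0.6046 0.1411]
stub [ 0.6033 -0.1183] side [ 0.6054 -0.119 ]
dot cent [130.86 244.48] size (2.5999999046325684, 5.199999809265137) ang 53.13010025024414
[0.4042 0.3085]
dot s cent [133.5 144.5] size (3.0, 5.0) ang 90.0
[0.4049 0.3106]Traceback (most recent call last):
  File "m.py", line 14, in <module>
    k=cents(a,(0,0,0),(45,45,45),(250,218,32,36),"bar");print(onz(t,k,.099))
  File "m.py", line 6, in cents
    x,y,w,h=box; m=cv2.inRange(img[y:y+h,x:x+w],lo,hi); c=max(cv2.findContours(m,0,2)[0],key=cv2.contourArea)
                                                          ~~~^^^^^^^^^^^^^^^^^^^^^^^^^^^^^^^^^^^^^^^^^^^^^^^^
ValueError: max() iterable argument is empty
```

```bash
sed -i 's/(45,45,45)/(70,70,70)/' m.py; cat >> m.py <<'E'
for p in((258.25,227),(272.5,244.5)): print("barend",onz(t,p,.099))
from scipy.spatial.transform import Rotation as R
def q(yaw): 
    x,y,z,w=(R.from_euler('z',yaw)*R.from_euler('x',np.pi)).as_quat(); return [w,x,y,z]
for p in((.605,.143,.28),(.6075,-.115,.28),(.41,-.293,.28)):
    for yaw in np.radians([-90,-50,-5,0,45,90]): 
        j=ik(p,q(yaw)); print(p,round(np.degrees(yaw)),j)
E
python3 m.py | tail -34
```

```text
tab top [0.604  0.1394] side [0.6046 0.1411]
stub [ 0.6033 -0.1183] side [ 0.6054 -0.119 ]
dot cent [130.86 244.48] size (2.5999999046325684, 5.199999809265137) ang 53.13010025024414
[0.4042 0.3085]
dot s cent [133.5 144.5] size (3.0, 5.0) ang 90.0
[0.4049 0.3106]
bar cent [265.5959 235.0093] size (23.566574096679688, 4.359135627746582) ang 50.52754211425781
[ 0.433  -0.0123]
bar s cent [202.3258 211.0787] size (12.295975685119629, 28.19594383239746) ang 32.00538635253906
[ 0.432  -0.0106]
bottle [0.6153 0.0043]
red [0.697  0.2273]
red [0.5934 0.2485]
red [0.6956 0.0119]
barend [0.4515 0.0053]
barend [ 0.4113 -0.0288]
(0.605, 0.143, 0.28) -90 [ 0.2321  0.3254  0.3187  1.5641  0.     -1.3387]
(0.605, 0.143, 0.28) -50 [ 0.2321  0.3254  0.3187  1.5641  0.     -2.0368]
(0.605, 0.143, 0.28) -5 [ 0.2321  0.3254  0.3187  1.5641  0.     -2.8222]
(0.605, 0.143, 0.28) 0 [ 0.2321  0.3254  0.3187  1.5641  0.     -2.9095]
(0.605, 0.143, 0.28) 45 [0.2321 0.3254 0.3187 1.5641 0.     2.5883]
(0.605, 0.143, 0.28) 90 [0.2321 0.3254 0.3187 1.5641 0.     1.8029]
(0.6075, -0.115, 0.28) -90 [-0.1871  0.31
[... 160 characters left out ...]
089  1.5614  0.      3.0418]
(0.6075, -0.115, 0.28) 0 [-0.1871  0.3183  0.3089  1.5614  0.      2.9545]
(0.6075, -0.115, 0.28) 45 [-0.1871  0.3183  0.3089  1.5614  0.      2.1691]
(0.6075, -0.115, 0.28) 90 [-0.1871  0.3183  0.3089  1.5614  0.      1.3837]
(0.41, -0.293, 0.28) -90 [-0.6205  0.0913  0.028   1.5075  0.     -2.1913]
(0.41, -0.293, 0.28) -50 [-0.6205  0.0913  0.028   1.5075  0.     -2.8894]
(0.41, -0.293, 0.28) -5 [-0.6205  0.0913  0.028   1.5075  0.      2.6084]
(0.41, -0.293, 0.28) 0 [-0.6205  0.0913  0.028   1.5075  0.      2.5211]
(0.41, -0.293, 0.28) 45 [-0.6205  0.0913  0.028   1.5075  0.      1.7357]
(0.41, -0.293, 0.28) 90 [-0.6205  0.0913  0.028   1.5075  0.      0.9503]
```

```bash
cat > act.py <<'E'
from h import *
from rig import env,claw,sensors,eyes
from scipy.spatial.transform import Rotation as R
GA,VA,TR=(.6054,.1432),(.6075,-.1152),(.4097,-.2932)
UP=.28
def q(deg):
    x,y,z,w=(R.from_euler('z',deg,degrees=True)*R.from_euler('x',np.pi)).as_quat(); return [w,x,y,z]
def st(tag):
    o=sensors.get_obs(); print(tag,"t",round(o["time_s"],1),"tcp",o["ee_pos"],"gap",round(o["finger_gap"],3),"F",o["ft_force"])
def pick(xy,deg,z,squeeze=60,up=UP):
    env.movep([*xy,up],q(deg)); 
    hit=env.move_linear([*xy,z],rate=.12,max_force=10); st(f"down hit={hit}")
    if hit: return False
    claw.grab(squeeze); st("grabbed")
    env.move_linear([*xy,z+.02],rate=.05); env.move_linear([*xy,up],rate=.15); st("lifted"); return True
def place(xy,deg,z,up=UP,f=4):
    env.movep([*xy,up],q(deg)); env.move_linear([*xy,z+.015],rate=.12); env.hold(.2)
    hit=env.move_linear([*xy,z-.004],rate=.025,max_force=f); st(f"placed hit={hit}")
def release(xy,up=UP):
    claw.gripper_open(); z=sensors.get_obs()["ee_pos"][2]
    p=sensors.get_obs()["ee_pos"]; env.move_linear([p[0],p[1],z+.04],rate=.08); env.move_linear([p[0],p[1],up],rate=.2); st("released")
def snap(name,f):
    s=eyes.snapshot(name); cv2.imwrite(f,s["image"]); return s
E
python3 - <<'E'
from act import *
if pick((.6045,-.1187),180,.114):
    place(TR,180,.101)
    snap("side","s1.png")
    o=snap("top","t1.png")
    cv2.imwrite("pics/p1.png",cv2.resize(cv2.imread("s1.png"),None,fx=1.5,fy=1.5))
E
```

```text
down hit=False t 4.3 tcp [ 0.605  -0.1188  0.1149] gap 0.999 F [-0.2587 -0.5352 -0.3876]
grabbed t 4.9 tcp [ 0.6046 -0.1186  0.1142] gap 0.285 F [0.5126 0.5597 1.2716]
lifted t 6.6 tcp [ 0.6042 -0.1187  0.279 ] gap 0.287 F [ 0.8016 -0.3583 -2.1883]
placed hit=True t 9.9 tcp [ 0.4096 -0.2931  0.1011] gap 0.287 F [ 0.0323 -0.0099  5.0945]
```

View pics/p1.png

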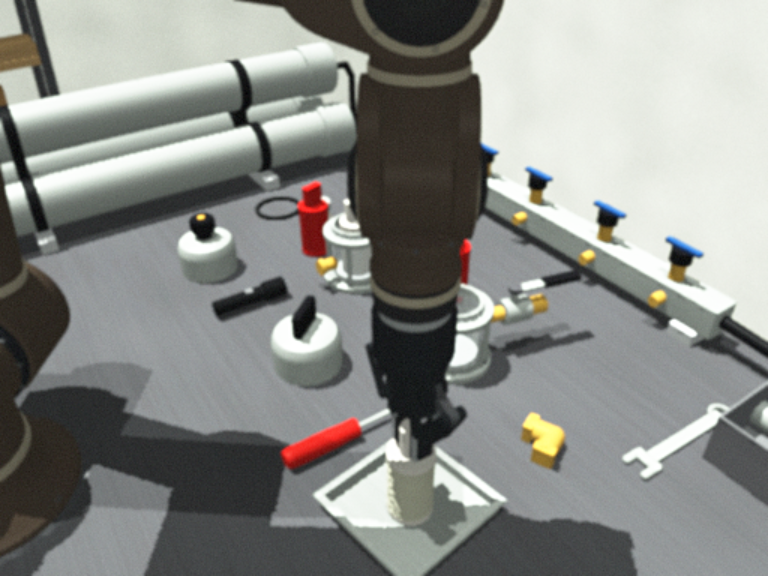

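The wound cartridge is held upright in the middle of the tray at about (410,485), and contact came at the expected height. I'll release it and move the pleated cartridge.

```bash
python3 - <<'E'
from act import *
release(TR)
if pick((.6043,.1403),175.5,.114):
    place(VA,175.5,.114)
    cv2.imwrite("pics/p2.png",cv2.resize(snap("side","s2.png")["image"],None,fx=1.5,fy=1.5))
E
```

```text
released t 12.2 tcp [ 0.4088 -0.2925  0.2787] gap 0.999 F [ 0.239   0.5142 -0.6061]
down hit=False t 15.4 tcp [0.6048 0.1404 0.1149] gap 0.998 F [ 0.6744 -0.2236  0.446 ]
grabbed t 16.1 tcp [0.6043 0.1402 0.114 ] gap 0.152 F [-0.4788  1.0131  0.7565]
lifted t 17.8 tcp [0.604  0.1403 0.279 ] gap 0.151 F [-0.3636  0.5727 -2.4753]
placed hit=True t 20.9 tcp [ 0.6075 -0.115   0.114 ] gap 0.152 F [0.2543 0.7793 3.7793]
```

View pics/p2.png

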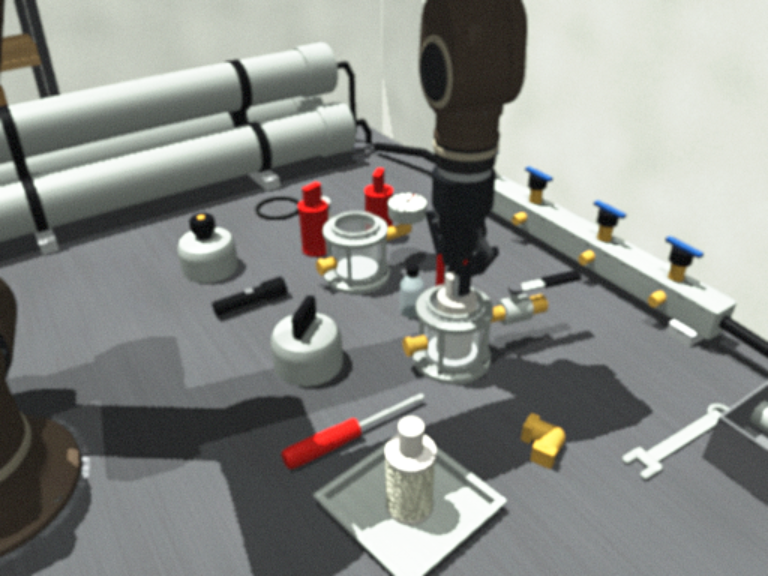

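The pleated cartridge is seated in the valve housing at (455,320) and the wound one stands in the tray at (410,475). The gauge housing is empty. Next I'll move the wound cartridge into the gauge housing.

```bash
python3 - <<'E'
from act import *
release(VA)
if pick(TR,180,.101):
    place(GA,180,.114); release(GA)
    env.movep([.35,.15,.3],q(180))
    a=snap("top","t3.png")["image"]; b=snap("side","s3.png")["image"]
    o=np.zeros((600,800,3),np.uint8)
    def put(c,x,y): o[y:y+c.shape[0],x:x+c.shape[1]]=c
    put(crop(a,175,130,60,60,5),0,0); put(crop(a,275,130,60,60,5),300,0)
    put(crop(a,235,210,60,60,5),0,300); put(crop(b,190,120,150,75,3),300,300)
    cv2.imwrite("pics/p3.png",o)
E
```

```text
released t 23.1 tcp [ 0.6065 -0.115   0.2785] gap 1.003 F [-0.1446  0.8095  0.4108]
down hit=False t 25.8 tcp [ 0.4101 -0.2935  0.1017] gap 0.994 F [-0.614   0.1512 -0.5664]
grabbed t 26.4 tcp [ 0.4098 -0.2931  0.1012] gap 0.288 F [0.3352 0.8485 1.8721]
lifted t 28.1 tcp [ 0.4094 -0.293   0.2791] gap 0.29 F [ 0.2451  0.9514 -1.9412]
placed hit=True t 32.1 tcp [0.6054 0.1433 0.1142] gap 0.288 F [-0.3812  0.2311  4.3303]
released t 34.1 tcp [0.6045 0.1431 0.2787] gap 0.999 F [-0.073  -0.1792 -0.4872]
```

View pics/p3.png

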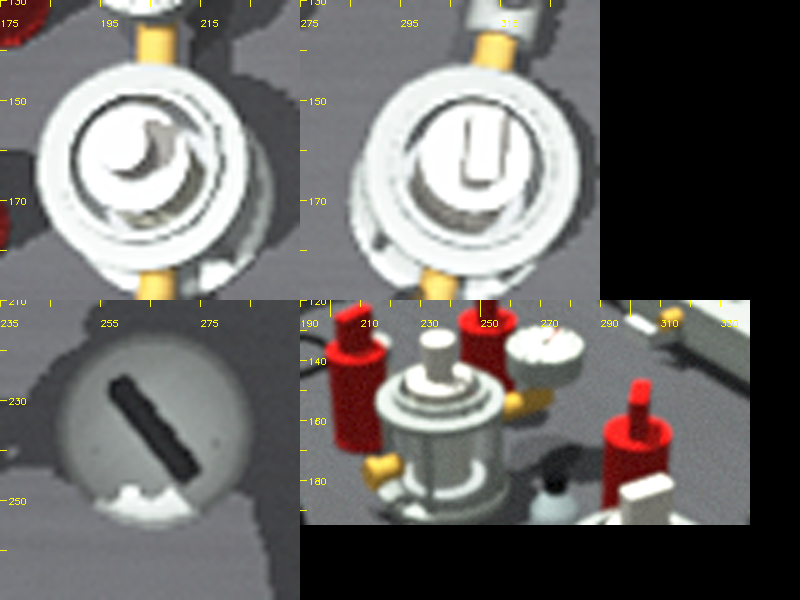

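Both cartridges are in their proper housings: the stub at crop (125,150) and the tab at crop (485,150), with the bottle still standing. The bar runs from about raw (259,227) to (272.6,244.6), the same as before. Next is the bar lid.

```bash
python3 - <<'E'
from act import *
if pick((.432,-.0118),220,.068,80):
    place(VA,200,.160)
    a=snap("top","t4.png")["image"]; b=snap("side","s4.png")["image"]
    cv2.imwrite("pics/p4.png",crop(b,240,150,130,100,6))
E
```

```text
down hit=False t 38.2 tcp [ 0.4325 -0.0118  0.0686] gap 1.0 F [-0.0992  0.2002  0.2587]
grabbed t 38.9 tcp [ 0.432  -0.0118  0.068 ] gap 0.147 F [-0.085   0.308   0.6895]
lifted t 40.8 tcp [ 0.4317 -0.0118  0.2792] gap 0.154 F [-0.6194 -0.0403 -2.8799]
placed hit=True t 43.5 tcp [ 0.6073 -0.1151  0.1601] gap 0.153 F [-1.1476  0.7743  4.7255]
```

View pics/p4.png

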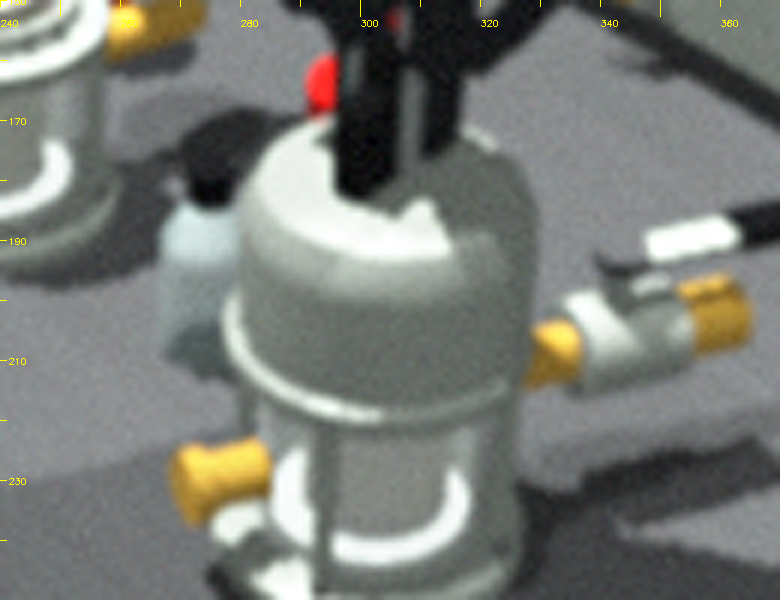

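The bar lid sits flat on the flange, with the ring visible around (305,215), and contact came at z = 0.1601 against 0.160 expected. I'll release it and fetch the knob lid.

```bash
python3 - <<'E'
from act import *
release(VA)
if pick((.4045,.3093),180,.068,80):
    place(GA,180,.160)
    b=snap("side","s5.png")["image"]
    cv2.imwrite("pics/p5.png",crop(b,190,110,130,100,6))
E
```

```text
released t 45.5 tcp [ 0.6066 -0.115   0.2789] gap 1.0 F [ 0.9666 -0.2357 -1.0184]
down hit=False t 49.1 tcp [0.4049 0.3096 0.0686] gap 1.003 F [ 0.0449 -0.6907 -0.0939]
grabbed t 49.6 tcp [0.4046 0.3092 0.0685] gap 0.445 F [-2.3753 -2.3608  6.9849]
lifted t 51.6 tcp [0.4042 0.3091 0.2791] gap 0.444 F [ 0.444   0.4319 -4.4907]
placed hit=True t 54.4 tcp [0.6052 0.143  0.1605] gap 0.446 F [-0.1128 -1.2931  4.2226]
```

View pics/p5.png

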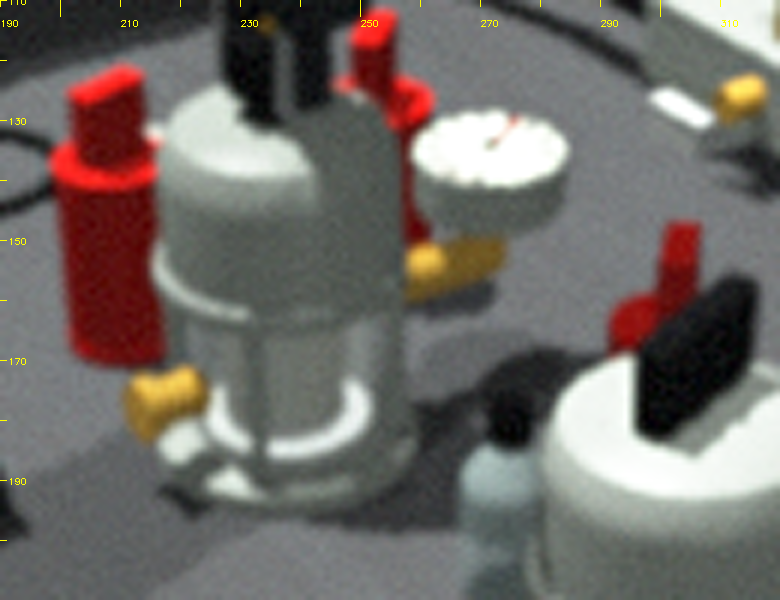

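The knob lid is on the gauge flange at (240,160), at z = 0.1605. I'll press lightly to seat it, release, retract and check.

```bash
python3 - <<'E'
from act import *
p=sensors.get_obs()["ee_pos"]
print(env.move_linear([p[0],p[1],.158],rate=.01,max_force=6)); st("press")
release(GA); env.movep([.25,.3,.35],q(180)); env.hold(.5)
t=snap("top","t6.png");s=snap("side","s6.png");a,b=t["image"],s["image"]
o=np.zeros((600,800,3),np.uint8)
c=crop(a,170,120,160,75,5);o[:300,:800]=c[:300]
c=crop(b,195,120,160,130,4)[:300];o[300:600,:c.shape[1]]=c
cv2.imwrite("pics/p6.png",o)
for n,g in(("gauge",GA),("valve",VA)): print(n,"expected knob/bar top px, top:",proj(t,[*g,.191]),"side:",proj(s,[*g,.191]))
E
```

```text
True
press t 54.7 tcp [0.6053 0.143  0.1605] gap 0.449 F [-1.3148  0.0667  4.6105]
released t 56.4 tcp [0.605  0.1429 0.2791] gap 0.998 F [ 0.735   0.8651 -1.2345]
gauge expected knob/bar top px, top: [195.013  153.9103] side: [235.1493 114.244 ]
valve expected knob/bar top px, top: [314.1185 154.1485] side: [306.3333 161.2288]
```

View pics/p6.png

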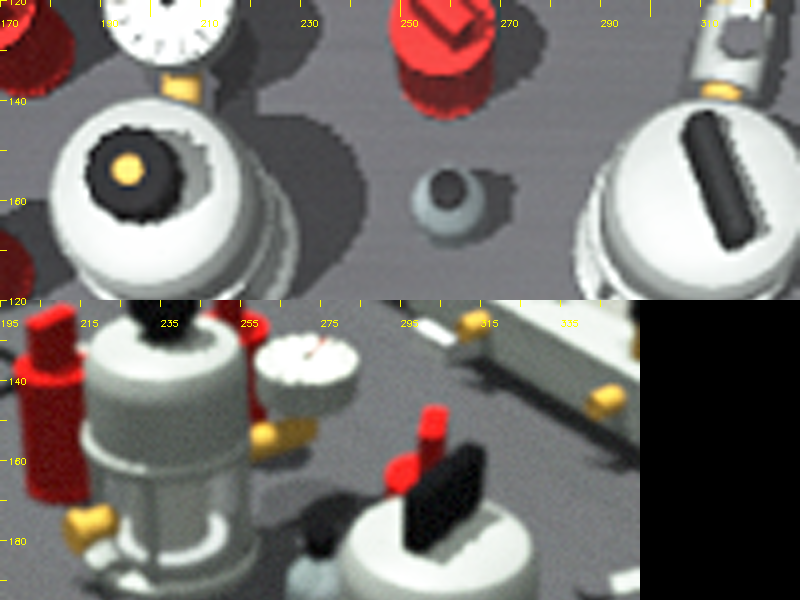

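The gold dot is at raw (195.6,153.6), against (195.0,153.9) predicted for a fully seated lid. The bar top is within about 1–2 px of its prediction, and the bottle is in place. I'll take one last look at the lower rims.

```bash
python3 -c "
from h import *
b=cv2.imread('s6.png');cv2.imwrite('pics/p7.png',cv2.resize(crop(b,195,120,160,135,5),(790,600)))
a=cv2.imread('top0_raw.png').astype(int);c=cv2.imread('t6.png').astype(int)
print('bottle diff',abs(a-c)[148:172,250:268].mean())"
```

```text
bottle diff 1.7353395061728396
```

View pics/p7.png

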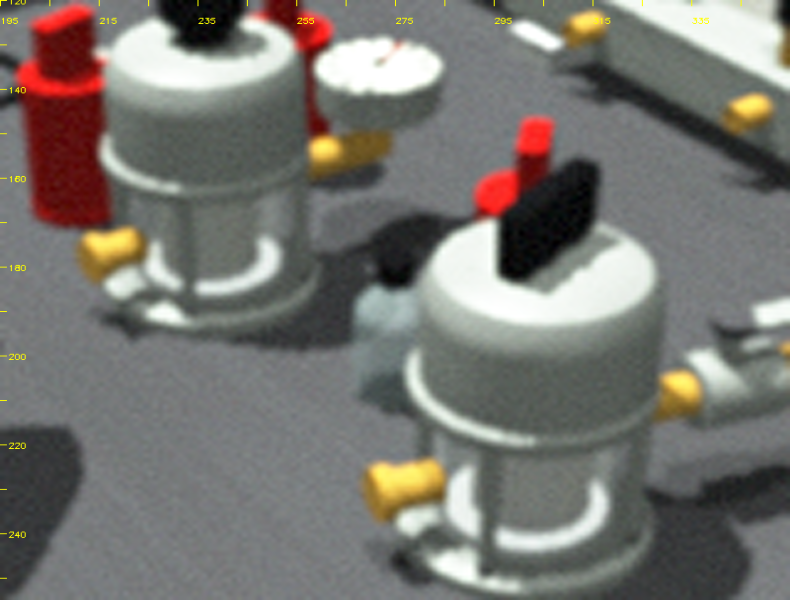

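Both lids sit flat on their flanges, with the rims at (205,185) and (530,440) in the crop, and the bottle is unmoved. I'm handing in.

```bash
python3 -c "
from rig import ticket,sensors
print(ticket.finish_job(),sensors.get_obs()['time_s'])"
```

```text
the job is handed in; nothing more can be done
the job is handed in; nothing more can be done
```

The job is done and handed in, with the robot clear of everything and about 58 s used of the 120 s allowed.

- **Cartridges:** I parked the wound cartridge upright in the drip tray, moved the pleated one to the valve housing, then put the wound one in the gauge housing. Each was lowered until contact was felt, within about 0.2 mm of the expected height.
- **Lids:** The bar lid is on the valve housing (contact at z = 0.1601 m, expected 0.160) and the knob lid is on the gauge housing (0.1605 m). The last pictures show both flat on their flanges. The knob top is within 1 px of its predicted place.
- **Small disagreement:** The bar top read about 2 px low in the top view and about 3 px low in a rough side-view reading. I put this down to the handle's side face showing in the picture, and the contact height and flush rim agree that the lid is home.
- **Sample bottle:** It hasn't moved; the picture patch around it is essentially unchanged from the start.

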